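# Hardness check on a sloping sill

### The job

Check the hardness of the sill board at its scribed mark: lift away the wood offcut that lies on the mark and lay it down on the bench beside the sill, then take the hardness gauge out of its holder block and set its spring tip inside the small circle on the sill, with the gauge square to the sloping face. Press gently until the tip is about half pushed in, and finish while holding it there, still gripped; leave the tin, tape measure and pencil alone.

Things in the scene. Friction and masses are not known exactly. Their poses are not given: they have to be found in the camera images.
- sill: Fixed wooden sill board, 130 mm (x) by 200 mm (y) by 22 mm thick, sloping 0.26 rad (15 degrees) on two battens: low edge (top about 26 mm up) towards its -x, high edge (about 59 mm) towards +x. Origin on the bench under the board's centre, z up, y along the board. A plain dark round wood plug near its -y end is not the mark.
- mark: The mark: scribed circle, 17 mm diameter, with a cross of 30 mm lines, on the sill's sloping top, 35 mm towards the sill's +y from its middle, 43 mm above the bench; hidden under the offcut at the start. Origin at its centre on the surface; z is the outward normal of the face, leaning 0.26 rad from vertical towards the sill's -x; y level along the sill; x up the slope.
- offcut: Loose dark worn wood offcut, 28 (x) by 95 (y) by 28 mm (z), 42 g. Lies flat on the sloping face over the mark, long side level along the sill. The bench to the far left, about 0.62 m ahead and 0.25 m left of the robot, is always free; an air hose hangs over the back of the bench (draw back before swinging across). Origin at the centre of its underside.
- gauge: Loose hardness gauge, 0.18 kg, upright in the holder's hole, collar resting on it. z along it, away from the tip; origin at the flat end of its steel nose (16 mm dia., z 0 to 35 mm), 25 mm above the bench at the start. Collar 28 mm dia. to z 41 mm; black body 28 x 28 mm, sides along x and y, z 41 to 93 mm (grip at 67), round dial on -x side (2 mm proud); cap to z 98 mm.
- gauge_tip (a point): Rounded tip (6 mm ball) of the gauge's spring plunger; the point is its very end, 12 mm below the gauge's origin when the spring is out, on the gauge's axis.
- plunger (a joint): How far the tip is pushed into the nose, in m: 0 = out, 0.012 = fully in. Spring 400 N/m with 1.6 N preload: about 4 N at half way (0.006).
- holder: Fixed light wood holder block, 72 x 72 x 60 mm high, with an upright 19 mm hole, 54 mm deep, in the middle of its top. Stands to the left or to the right of the sill. Origin at the centre of its underside.
- nail_tin: Loose round steel tin with nails, 74 mm across, 60 mm high, on the other side of the sill from the holder; leave alone. Origin under its centre.
- tape_measure: Loose tape measure, 36 x 72 x 62 mm, near the bench's front edge; leave alone. Origin under its centre.
- pencil: Loose flat carpenter pencil, 182 mm long, 12 x 8 mm, near the bench's front edge; leave alone. Origin under its middle.
Not all that is in view belongs to the job. Leave any blue look-alike of the offcut alone.

How it is judged:
On the way, in this order (a step that is already met when the one before it is completed fails the run):
1. the offcut is lifted off the sill in the gripper (contact force between offcut and the fingers above 0.5 N and contact force between offcut and sill below 0.05 N and height (world z) of offcut above 0.052 m), for 0.1 s.
2. the offcut lies on the bench beside the sill, released (height (world z) of offcut below 0.032 m and horizontal distance between offcut and mark above 0.06 m and contact force between offcut and sill below 0.05 N and contact force between offcut and the fingers below 0.05 N and linear speed of offcut below 0.03 m/s), for 0.2 s.
3. the gauge is out of its holder in the gripper, touching nothing else (contact force between gauge and the fingers above 0.5 N and contact force between gauge and holder below 0.05 N and contact force between gauge and sill below 0.05 N and height (world z) of gauge_tip above 0.062 m), for 0.1 s.
At the end, for the whole second after the job is handed in: Gauge gripped and still, touching neither holder nor offcut; tip within 8.5 mm of the circle's centre, axis within 0.12 rad of square to the face, tip pushed in 3 to 9 mm (1 to 8 N). Offcut lies on the bench, let go, off the sill, its middle over 60 mm from the mark (distance between gauge_tip and mark below 0.0085 m and angle between the z axis of gauge and the z axis of mark, either way round below 0.12 rad and value of joint plunger between 0.003 and 0.009 m and contact force between gauge and sill between 1 and 8 N and contact force between gauge and the fingers above 0.5 N and contact force between gauge and holder below 0.05 N and contact force between gauge and offcut below 0.05 N and linear speed of gauge below 0.02 m/s and height (world z) of offcut below 0.032 m and horizontal distance between offcut and mark above 0.06 m and contact force between offcut and sill below 0.05 N and contact force between offcut and the fingers below 0.05 N); the arm keeps its last pose, push and grip.
It fails at once if the gauge is pressed hard on the sill (over 15 N) (contact force between gauge and sill above 15 N).
It fails at once if the nail tin is moved more than 30 mm (distance of nail_tin from where it was at the start of the episode above 0.03 m).
It fails at once if the tape measure is moved more than 30 mm (distance of tape_measure from where it was at the start of the episode above 0.03 m).
It fails at once if the pencil is moved more than 30 mm (distance of pencil from where it was at the start of the episode above 0.03 m).
It also fails if it takes over 58 s, if anything falls off the work surface, if the arm or the gripper's body presses on something with over 40 N, if the wrist force passes 120 N, or if a joint passes its speed limit or range.

### The arm

A 7-joint arm with a two-finger parallel gripper is mounted at the origin on a cart in front of the work surface, level with it; the furniture and walls round the work are solid. World frame = base frame: x ahead of the robot, y to its left, z up, the work surface at z = 0. Lengths are in m, angles in rad, forces in N, time in s.
With the tool pointing down it reaches from about 0.425 to 0.925 m from the base axis. Payload 6.8 kg.
Tool frame: the origin (TCP) lies midway between the tips of the shut fingers; the grasp point (between the pads) lies 19 mm behind it; z points along the fingers, y is the direction in which the jaws open and shut (so a half turn about z gives the same grasp; the last joint's range is limited). The gripper opens to 85 mm and grips with 20 to 120 N. Pads are 22 mm wide; open, the fingers measure 114 mm over their backs; the gripper's body (76 mm by 85 mm) begins 54 mm behind the grasp point. The pads swing forward as they close: fully open they stand 13 mm farther back than shut.
Start: joints at [1.074, 0.477, 0.022, 1.555, -0.011, 1.109, -0.083], TCP at [0.256, -0.625, 0.231] pointing down, gripper open.
Joint ranges: [-2.96, 2.96], [-0.34, 2.1], [-1.41, 1.46], [0.24, 2.44], [-1.37, 4.51], [0.17, 1.92], [-2.96, 2.96]. Speed limits (rad/s): [2.39, 2.39, 3.14, 3.14, 3.14, 3.14, 3.14].

### API

Orientations are given as a rotation vector (axis times angle).
In Python, from bench import r gives the robot as it stands. The module is installed in compiled form; this text tells all that it offers.
- The arm moves only by the tool apply_moves, never from a script. Its argument "plan" is a list that holds one entry, the list of rows, each a list of 7 numbers: the turn, a rotation vector about the tool's x, y, z scaled (see below), then the shift along the tool's x, y, z scaled (see below), then the closure, from -1 (fully open) to 1 (shut). In form: [[[wx, wy, wz, tx, ty, tz, grip], ...]]. A call has 1 to 12 rows; each row is the pose to reach, as a shift and turn from the pose commanded when the call began, along the tool's axes at that moment, turning the shorter way round; what a row does not reach only later rows make up. The controller multiplies each number of a shift by 0.4 m and each number of a turn by 180 degrees. A row lasts 1/12 s, in which the tool goes at most 41.7 mm and 7.16 degrees, less where a joint would pass 70% of its speed; a pose out of reach is approached as far as the arm can. A call with a number of a shift or a turn outside -1 to 1 is refused whole. A call with a gripper value outside its range is refused whole. The fingers move at their own pace and stop on an object; "force" is the grip in N (left out, the last holds). Time passes only in rows, so rows that repeat a pose let the fingers close. It gives the time, the measured TCP pose, the force and the opening at its end, in the units of the state.
- r.get_obs(): the state, without advancing time (a new reading comes with each control period).
- r.grab_frame(name): name is "scene" or "side" or "wrist"; returns a dict with "pixels" (480x640x3 uint8, blue, green, red), "fx", "fy", "cx", "cy" (pixels), "pose" (4x4, takes a point from camera to world coordinates). Camera axes: x right, y up, looking along -z (the intrinsics and any distortion apply to the point x, -y, -z); pixel columns grow to the right and rows downward; lengths in m; the calibration is good to about 2 mm. A picture is of the moment at which its call begins. There is no depth.
- r.hand_in(): hands the job in, once; it reports no verdict.
The state is a dict: "clock": time; "joints": joint angles; "qvel": joint speeds; "tau": joint torques, N m; "tcp_pos": TCP position; "orientation": TCP orientation; "contact_force": force on the tool from outside, world axes, zero at the start; "moment": the same for the moment, N m; "grip_width": finger opening in m.
Only numpy, scipy, OpenCV 4.12 (cv2) and the standard library are available. Lean on these libraries where they do the work, as an engineer would, in place of code of your own. Each camera call takes 0.05 s, during which the arm holds its last target. There are 200 camera calls.

## Working session

There is one attempt and no reset: what is moved stays moved. The work goes in short steps, Python scripts to look and compute and a tool call to move; the robot and the scene stay as the last step left them, time stands still between calls to the robot, and variables do not carry over. Pictures are saved under pics/ and viewed, on a budget of 10 in all, crops included, one or two more only if the job needs it, and the job is handed in when it is done.

Besides the shell and the picture viewer there is one more tool, called after "Emit:" as name(argument=value, ...) on one line, values as JSON. apply_moves: Moves the arm, as the interface text tells. Its arguments: {"type":"object","properties":{"plan":{"type":"array","items":{"type":"array","items":{"type":"array","items":{"type":"number","minimum":-1,"maximum":1}}}},"force":{"type":"number"}},"required":["plan"]}

```bash
mkdir -p pics; python3 - <<'E'
from bench import r
import cv2,numpy as np
o=r.get_obs(); print({k:np.round(v,3).tolist() for k,v in o.items()})
for n in("scene","side"):
    f=r.grab_frame(n); cv2.imwrite(f"pics/{n}0.png",f["pixels"]); print(n,[f[k] for k in f if k not in("pixels",)])
E
```

```text
{'clock': 0.0, 'joints': [1.074, 0.478, 0.022, 1.556, -0.012, 1.109, -0.083], 'qvel': [-0.0, -0.0, 0.002, 0.001, -0.0, -0.0, -0.0], 'tau': [-0.0, -59.644, 1.608, -28.12, 0.012, 0.009, 0.0], 'tcp_pos': [0.256, -0.624, 0.23], 'orientation': [-3.081, -0.606, 0.001], 'contact_force': [-0.37, 0.253, -0.228], 'moment': [-0.014, 0.021, -0.018], 'grip_width': 0.085}
scene [476.88235096890554, 476.88235096890554, 317.7095713938211, 245.0578540246712, array([[-0.90040264,  0.17617198, -0.39779206,  0.02321503],
       [-0.43430223, -0.41783148,  0.79799651,  0.90560825],
       [-0.02562543,  0.89128014,  0.45272845,  0.55138762],
       [ 0.        ,  0.        ,  0.        ,  1.        ]])]
side [514.8393437234679, 514.8393437234679, 322.33096443018457, 242.71842037218482, array([[-0.99931563,  0.01414081, -0.03418058,  0.41551066],
       [-0.03697343, -0.40966619,  0.91148592,  1.08041498],
       [-0.00111348,  0.91212589,  0.40990866,  0.52326524],
       [ 0.        ,  0.        ,  0.        ,  1.        ]])]
```

View pics/scene0.png

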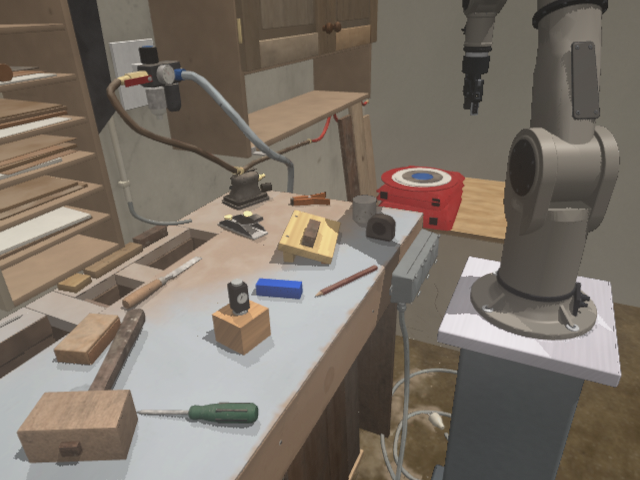

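View pics/side0.png

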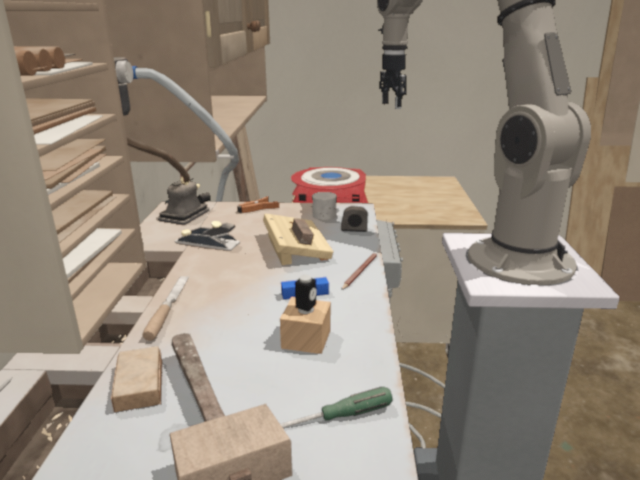

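The scene view shows the sill at (310,237) with the offcut at (311,232) on it. The holder and gauge are at (240,310), the blue look-alike at (279,288), the tin at (365,208) and the pencil at (347,281). I'll enlarge the important areas from both views into one picture.

```bash
cat > h.py <<'E'
from bench import r
import cv2,numpy as np
from scipy.spatial.transform import Rotation as R
def ray(f,u,v):
    d=np.array([(u-f["cx"])/f["fx"],-(v-f["cy"])/f["fy"],-1.]);P=f["pose"];return P[:3,3],P[:3,:3]@d
def onz(f,u,v,z):
    o,d=ray(f,u,v);return o+d*(z-o[2])/d[2]
def proj(f,p):
    P=f["pose"];c=P[:3,:3].T@(np.asarray(p)-P[:3,3]);return np.array([f["cx"]+f["fx"]*c[0]/-c[2],f["cy"]-f["fy"]*c[1]/-c[2]])
def tri(f,a,g,b):
    o1,d1=ray(f,*a);o2,d2=ray(g,*b);s=np.linalg.lstsq(np.c_[d1,-d2],o2-o1,rcond=None)[0]
    p,q=o1+s[0]*d1,o2+s[1]*d2;return (p+q)/2,np.linalg.norm(p-q)
E
python3 - <<'E'
import cv2,numpy as np
a=cv2.imread("pics/scene0.png");b=cv2.imread("pics/side0.png")
c=lambda i,x,y:cv2.resize(i[y:y+75,x:x+100],(400,300),interpolation=cv2.INTER_CUBIC)
cv2.imwrite("pics/crop0.png",np.vstack([np.hstack([c(a,262,200),c(b,250,200)]),np.hstack([c(a,195,277),c(b,262,275)])]))
E
```

```text
(no output)
```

View pics/crop0.png

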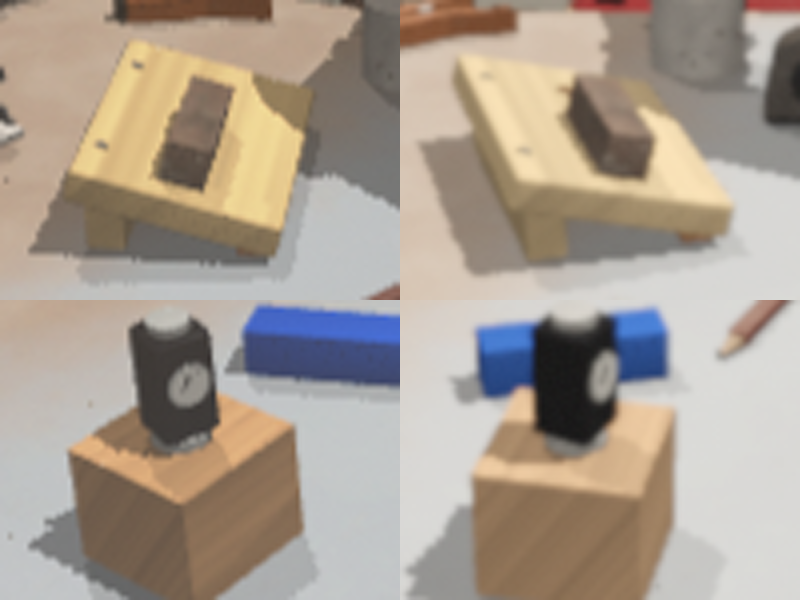

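```bash
python3 - <<'E'
from h import *
f=r.grab_frame("scene");g=r.grab_frame("side")
q=lambda i,x,y:{'a':(262+x/4,200+y/4),'b':(250+(x-400)/4,200+y/4),'c':(195+x/4,277+(y-300)/4),'d':(262+(x-400)/4,275+(y-300)/4)}[i]
np.set_printoptions(precision=4,suppress=True)
for n,A,B,z in [("HF",(135,42),(457,55),.059),("HN",(68,178),(515,183),.059),("LN",(283,232),(733,210),.026),("LF",(312,92),None,.026)]:
    a=q('a',*A);print(n,onz(f,*a,z),*( (onz(g,*q('b',*B),z),tri(f,a,g,q('b',*B))) if B else ()))
for A in [(68,452),(182,505),(295,428)]:print("hold S",onz(f,*q('c',*A),.06))
for B in [(473,473),(640,495),(675,408)]:print("hold D",onz(g,*q('d',*B),.06))
# offcut top face centre
for A in [(190,78),(235,85),(212,155),(168,148)]:print("off S",onz(f,*q('a',*A),.07))
for B in [(571,77),(610,75),(653,137),(607,142)]:print("off D",onz(g,*q('b',*B),.07))
o=r.get_obs();W=r.grab_frame("wrist")["pose"];T=np.eye(4);T[:3,:3]=R.from_rotvec(o["orientation"]).as_matrix();T[:3,3]=o["tcp_pos"]
print(T,"\n",np.linalg.inv(T)@W)
E
```

```text
HF [ 0.5984 -0.1229  0.059 ] [ 0.6068 -0.1246  0.059 ] (array([ 0.6095, -0.1427,  0.0508]), np.float64(0.002354773913770294))
HN [0.5391 0.0698 0.059 ] [0.5482 0.0674 0.059 ] (array([0.5499, 0.0523, 0.0504]), np.float64(0.003086886214527044))
LN [0.4242 0.0254 0.026 ] [0.4303 0.0277 0.026 ] (array([0.4305, 0.0117, 0.0181]), np.float64(0.0005522081192798506))
LF [ 0.4864 -0.1607  0.026 ]
hold S [0.5093 0.3609 0.06  ]
hold S [0.4404 0.373  0.06  ]
hold S [0.4258 0.304  0.06  ]
hold D [0.5125 0.3575 0.06  ]
hold D [0.4428 0.3715 0.06  ]
hold D [0.4301 0.3023 0.06  ]
off S [ 0.5263 -0.0618  0.07  ]
off S [ 0.4957 -0.0629  0.07  ]
off S [0.4658 0.0308 0.07  ]
off S [0.4933 0.0324 0.07  ]
off D [ 0.529  -0.0618  0.07  ]
off D [ 0.506  -0.0659  0.07  ]
off D [0.4752 0.0272 0.07  ]
off D [0.5004 0.0351 0.07  ]
[[ 0.9253  0.3791 -0.0005  0.2558]
 [ 0.3791 -0.9253  0.001  -0.6243]
 [-0.0001 -0.0011 -1.      0.2307]
 [ 0.      0.      0.      1.    ]] 
 [[ 0.0005  0.957   0.2902  0.0744]
 [ 1.     -0.0004 -0.0002  0.0007]
 [-0.0001  0.2902 -0.957  -0.1441]
 [ 0.      0.      0.      1.    ]]
```

```bash
cat >> h.py <<'E'
np.set_printoptions(precision=4,suppress=True)
def tcp():
    o=r.get_obs();return np.array(o["tcp_pos"]),R.from_rotvec(o["orientation"])
def sillR(yaw,t=.26): # mark frame
    return R.from_euler('z',yaw)*R.from_euler('y',-t)
DOWN=R.from_matrix(np.array([[0,1,0],[1,0,0],[0,0,-1.]])) # tool x=+y, y=+x, z=-z
def row(p,q):
    p0,q0=tcp();w=(q0.inv()*q).as_rotvec()/np.pi;t=q0.inv().apply(np.asarray(p)-p0)/.4
    print("row",np.round(np.r_[w,t],4).tolist(),"deg",np.round(np.linalg.norm(w)*180,1),"mm",np.round(400*np.linalg.norm(t),1))
E
python3 - <<'E'
from h import *
M=sillR(.31);m=np.array([.504,-.0145,.043])
row(m+M.apply([0,0,.12]),M*DOWN)
f=r.grab_frame("scene");g=r.grab_frame("side")
print("blue",onz(f,279,284,.028),"tape",onz(f,380,240,0),onz(g,355,229,0),"tin",onz(f,365,222,0),"pencil",onz(f,320,296,0),onz(f,376,267,0))
E
```

```text
row [-0.067, 0.0615, -0.4721, 1.0753, -1.1817, 0.1806] deg 86.5 mm 643.2
blue [0.4797 0.177  0.028 ] tape [ 0.3714 -0.1551  0.    ] [ 0.3764 -0.1742  0.    ] tin [ 0.4473 -0.2466  0.    ] pencil [0.4001 0.1456 0.    ] [ 0.3335 -0.0175  0.    ]
```

Emit:
apply_moves(plan=[[[-0.03, 0.03, -0.236, 0.54, -0.59, 0, -1], [-0.03, 0.03, -0.236, 0.54, -0.59, 0, -1], [-0.03, 0.03, -0.236, 0.54, -0.59, 0, -1], [-0.03, 0.03, -0.236, 0.54, -0.59, 0, -1], [-0.03, 0.03, -0.236, 0.54, -0.59, 0, -1], [-0.03, 0.03, -0.236, 0.54, -0.59, 0, -1], [-0.03, 0.03, -0.236, 0.54, -0.59, 0, -1], [-0.03, 0.03, -0.236, 0.54, -0.59, 0, -1], [-0.03, 0.03, -0.236, 0.54, -0.59, 0, -1], [-0.03, 0.03, -0.236, 0.54, -0.59, 0, -1]]])

```text
clock: 1.18
tcp_pos: [0.367, -0.3231, 0.2317]
orientation: [2.584, 1.647, 0.166]
contact_force: [-0.2, 0.3, -0.3]
grip_width: 0.0855
```

```bash
python3 - <<'E'
from h import *
M=sillR(.31);m=np.array([.504,-.0145,.043])
print(tcp()[0],r.get_obs()["joints"])
row(m+M.apply([0,0,.12]),M*DOWN)
E
```

```text
[ 0.367  -0.3231  0.2317] [ 0.9167  0.1357 -0.2949  2.0411 -0.045   0.863   0.2178]
row [-0.0363, 0.0292, -0.2353, 0.7813, -0.0957, 0.2127] deg 43.2 mm 326.2
```

Emit:
apply_moves(plan=[[[-0.0363, 0.0292, -0.2353, 0.781, -0.096, 0.213, -1], [-0.0363, 0.0292, -0.2353, 0.781, -0.096, 0.213, -1], [-0.0363, 0.0292, -0.2353, 0.781, -0.096, 0.213, -1], [-0.0363, 0.0292, -0.2353, 0.781, -0.096, 0.213, -1], [-0.0363, 0.0292, -0.2353, 0.781, -0.096, 0.213, -1], [-0.0363, 0.0292, -0.2353, 0.781, -0.096, 0.213, -1], [-0.0363, 0.0292, -0.2353, 0.781, -0.096, 0.213, -1], [-0.0363, 0.0292, -0.2353, 0.781, -0.096, 0.213, -1], [-0.0363, 0.0292, -0.2353, 0.781, -0.096, 0.213, -1], [-0.0363, 0.0292, -0.2353, 0.781, -0.096, 0.213, -1], [-0.0363, 0.0292, -0.2353, 0.781, -0.096, 0.213, -1], [-0.0363, 0.0292, -0.2353, 0.781, -0.096, 0.213, -1]]])

```text
clock: 2.18
tcp_pos: [0.4748, -0.0278, 0.1586]
orientation: [1.76, 2.395, 0.313]
contact_force: [1.1, -1.2, -0.8]
grip_width: 0.0857
```

```bash
python3 - <<'E'
from h import *
M=sillR(.31);m=np.array([.504,-.0145,.043])
print(tcp()[0],r.get_obs()["joints"])
row(m+M.apply([0,0,.12]),M*DOWN)
f=r.grab_frame("wrist");cv2.imwrite("pics/w1.png",f["pixels"])
E
```

```text
[ 0.4748 -0.0278  0.1586] [ 0.5132  0.1836 -0.5807  2.2312  0.0723  0.506   0.1971]
row [-0.0002, 0.0005, -0.0021, 0.0093, 0.0027, -0.0003] deg 0.4 mm 3.9
```

View pics/w1.png

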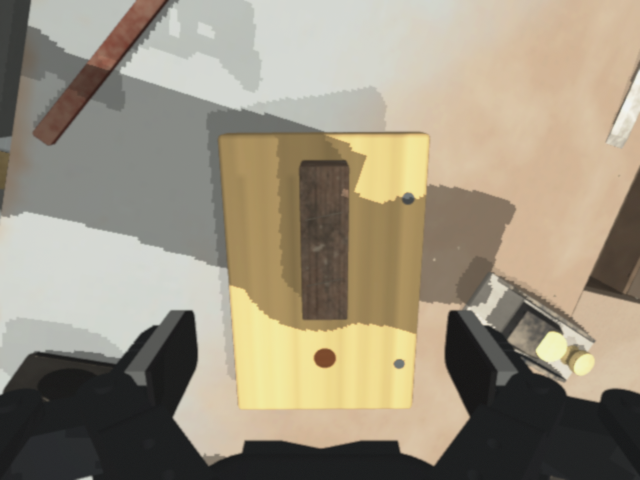

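The wrist view shows the sill squarely, with corners at (221,134), (428,133), (413,409) and (238,408). The offcut's top spans (301–348, 166–319) and the plug is at (325,358).

```bash
cat >> h.py <<'E'
def onplane(f,u,v,p,n):
    o,d=ray(f,u,v);return o+d*(np.dot(p-o,n)/np.dot(d,n))
E
python3 - <<'E'
from h import *
f=r.grab_frame("wrist");M=sillR(.31);m=np.array([.504,-.0145,.043]);n=M.apply([0,0,1])
for nm,C,h in[("sill",[(221,134),(428,133),(413,409),(238,408)],0),("off",[(301,167),(349,167),(347,319),(303,319)],.028)]:
    P=np.array([onplane(f,u,v,m+h*n,n) for u,v in C]);L=M.inv().apply(P-m)
    print(nm,P,"\n",L,"\nmean",P.mean(0),L.mean(0))
    if h==0:
        yax=(P[0]+P[1]-P[2]-P[3])/2;print("mark",P.mean(0)+.035*yax/np.linalg.norm(yax),"yaw",np.arctan2(-yax[0],yax[1]))
p,q=tcp();print("tcp in mark",M.inv().apply(p-m),(M.inv()*q*DOWN.inv()).as_rotvec())
E
```

```text
sill [[ 0.4319  0.0197  0.0275]
 [ 0.5473  0.0564  0.0597]
 [ 0.6103 -0.1329  0.0603]
 [ 0.4902 -0.1695  0.0269]] 
 [[-0.0602  0.0546 -0.    ]
 [ 0.065   0.0543 -0.    ]
 [ 0.0674 -0.1452 -0.    ]
 [-0.0625 -0.1434 -0.    ]] 
mean [ 0.5199 -0.0566  0.0436] [ 0.0024 -0.0449 -0.    ]
mark [ 0.5093 -0.0233  0.0436] yaw 0.31007556114627655
off [[ 0.4755  0.0164  0.0673]
 [ 0.5     0.0241  0.0741]
 [ 0.5285 -0.065   0.0741]
 [ 0.5034 -0.0729  0.0671]] 
 [[-0.0109  0.0381  0.028 ]
 [ 0.0157  0.038   0.028 ]
 [ 0.0156 -0.0556  0.028 ]
 [-0.0116 -0.0554  0.028 ]] 
mean [ 0.5018 -0.0244  0.0706] [ 0.0022 -0.0087  0.028 ]
tcp in mark [-0.0011 -0.0036  0.12  ] [-0.0016  0.0004 -0.0068]
```

Emit:
apply_moves(plan=[[[0, 0, -0.002, -0.013, 0.008, 0.08, -1], [0, 0, -0.002, -0.013, 0.008, 0.16, -1], [0, 0, -0.002, -0.013, 0.008, 0.22, -1], [0, 0, -0.002, -0.013, 0.008, 0.26, -1], [0, 0, -0.002, -0.013, 0.008, 0.29, -1], [0, 0, -0.002, -0.013, 0.008, 0.29, -1], [0, 0, -0.002, -0.013, 0.008, 0.29, 1], [0, 0, -0.002, -0.013, 0.008, 0.29, 1], [0, 0, -0.002, -0.013, 0.008, 0.29, 1], [0, 0, -0.002, -0.013, 0.008, 0.29, 1], [0, 0, -0.002, -0.013, 0.008, 0.29, 1], [0, 0, -0.002, -0.013, 0.008, 0.29, 1]]], force=40)

```text
clock: 3.28
tcp_pos: [0.5079, -0.021, 0.0482]
orientation: [1.748, 2.402, 0.313]
contact_force: [-2.5, -0.9, 7.1]
grip_width: 0.027
```

Emit:
apply_moves(plan=[[[0, 0, 0, 0, 0, 0, 1], [0, 0, 0, 0, 0, 0, 1], [0, 0, 0, 0, 0, 0, 1]]])

```text
clock: 3.53
tcp_pos: [0.508, -0.021, 0.0482]
orientation: [1.748, 2.401, 0.313]
contact_force: [-4.0, -1.8, 7.7]
grip_width: 0.0273
```

```bash
python3 - <<'E'
from h import *
M=sillR(.31);m=np.array([.504,-.0145,.043])
p,q=tcp();print("tcp in mark",M.inv().apply(p-m),(M.inv()*q*DOWN.inv()).as_rotvec(),r.get_obs()["grip_width"],r.get_obs()["contact_force"])
E
```

```text
tcp in mark [ 0.0031 -0.0074  0.0046] [-0.0012 -0.0007  0.0024] 0.027257438387948228 [-4.0112 -1.7514  7.6676]
```

Emit:
apply_moves(plan=[[[0, 0, 0, 0, 0, -0.03, 1], [0, 0, 0, 0, 0, -0.08, 1], [0, 0, 0, 0, 0, -0.16, 1], [0, 0, 0, 0, 0, -0.24, 1], [0, 0, 0, 0, 0, -0.32, 1], [0, 0, 0, 0, 0, -0.32, 1], [0, 0, 0, 0, 0, -0.32, 1], [0, 0, 0, 0, 0, -0.32, 1]]])

```text
clock: 4.2
tcp_pos: [0.4761, -0.031, 0.1709]
orientation: [1.749, 2.402, 0.312]
contact_force: [-0.4, -0.2, -0.9]
grip_width: 0.0272
```

```bash
python3 - <<'E'
from h import *
print(tcp()[0],r.get_obs()["grip_width"],r.get_obs()["contact_force"],r.get_obs()["joints"])
f=r.grab_frame("wrist");s=r.grab_frame("side")["pixels"]
cv2.imwrite("pics/w2.png",np.hstack([cv2.resize(f["pixels"],(480,360)),s[60:420,150:470]]))
row([.55,.25,.20],R.from_euler('z',.31)*DOWN)
E
```

```text
[ 0.4761 -0.031   0.1709] 0.027229729004761376 [-0.4126 -0.1905 -0.8883] [ 0.5782  0.1716 -0.6377  2.2129  0.0666  0.5401  0.2199]
row [0.0821, -0.0001, 0.0009, 0.6099, 0.3988, 0.0276] deg 14.8 mm 291.7
```

View pics/w2.png

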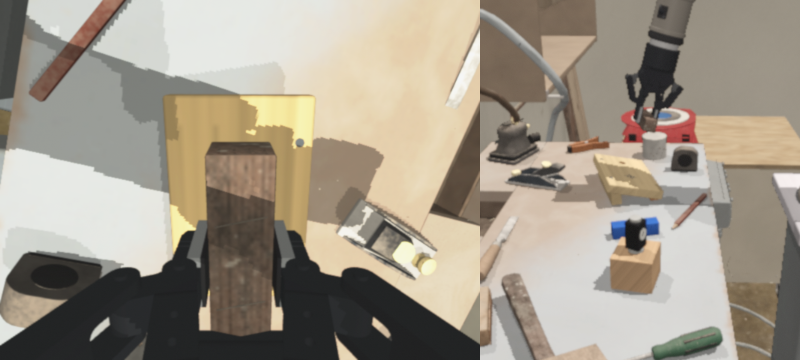

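The offcut is held squarely in the wrist view, at (206–272, 145–335), and the sill is free. Next I carry it to the free spot, levelling the tool.

Emit:
apply_moves(plan=[[[0.041, 0, 0, 0.3, 0.1, 0, 1], [0.041, 0, 0, 0.3, 0.1, 0, 1], [0.041, 0, 0, 0.3, 0.1, 0, 1], [0.082, 0, 0.001, 0.61, 0.4, 0.028, 1], [0.082, 0, 0.001, 0.61, 0.4, 0.028, 1], [0.082, 0, 0.001, 0.61, 0.4, 0.028, 1], [0.082, 0, 0.001, 0.61, 0.4, 0.028, 1], [0.082, 0, 0.001, 0.61, 0.4, 0.028, 1], [0.082, 0, 0.001, 0.61, 0.4, 0.028, 1], [0.082, 0, 0.001, 0.61, 0.4, 0.028, 1], [0.082, 0, 0.001, 0.61, 0.4, 0.028, 1]]])

```text
clock: 5.22
tcp_pos: [0.5504, 0.2485, 0.1995]
orientation: [1.853, 2.536, -0.003]
contact_force: [-0.7, -0.7, 0.0]
grip_width: 0.0272
```

```bash
python3 - <<'E'
from h import *
print(tcp()[0],r.get_obs()["grip_width"],r.get_obs()["contact_force"],r.get_obs()["joints"])
row([.615,.25,.15],R.from_euler('z',.31)*DOWN)
row([.615,.25,.008],R.from_euler('z',.31)*DOWN)
E
```

```text
[0.5504 0.2485 0.1995] 0.027193965399803233 [-0.6733 -0.7156  0.0486] [-0.0433  0.4697 -0.646   1.7293  0.3209  1.0515 -0.49  ]
row [-0.0003, 0.0006, -0.0003, -0.0452, 0.1551, 0.1237] deg 0.1 mm 81.4
row [-0.0003, 0.0006, -0.0003, -0.0446, 0.1554, 0.4787] deg 0.1 mm 202.1
```

Emit:
apply_moves(plan=[[[0, 0, 0, -0.045, 0.155, 0.08, 1], [0, 0, 0, -0.045, 0.155, 0.16, 1], [0, 0, 0, -0.045, 0.155, 0.25, 1], [0, 0, 0, -0.045, 0.155, 0.33, 1], [0, 0, 0, -0.045, 0.155, 0.4, 1], [0, 0, 0, -0.045, 0.155, 0.44, 1], [0, 0, 0, -0.045, 0.155, 0.465, 1], [0, 0, 0, -0.045, 0.155, 0.474, 1], [0, 0, 0, -0.045, 0.155, 0.48, 1], [0, 0, 0, -0.045, 0.155, 0.485, 1], [0, 0, 0, -0.045, 0.155, 0.485, 1]]])

```text
clock: 6.13
tcp_pos: [0.617, 0.2522, 0.0086]
orientation: [1.851, 2.535, 0.005]
contact_force: [0.1, -0.3, -0.3]
grip_width: 0.0273
```

Emit:
apply_moves(plan=[[[0, 0, 0, 0, 0, 0.003, 1], [0, 0, 0, 0, 0, 0.005, 1], [0, 0, 0, 0, 0, 0.005, 1]]])

```text
clock: 6.38
tcp_pos: [0.6164, 0.252, 0.0057]
orientation: [1.851, 2.536, 0.003]
contact_force: [-0.4, 0.8, -1.2]
grip_width: 0.0273
```

Not in contact yet, so I lower a little more, then release and back off upward.

Emit:
apply_moves(plan=[[[0, 0, 0, 0, 0, 0.004, 1], [0, 0, 0, 0, 0, 0.006, 1], [0, 0, 0, 0, 0, 0.006, 1]]])

```text
clock: 6.63
tcp_pos: [0.6165, 0.252, 0.0053]
orientation: [1.851, 2.535, 0.002]
contact_force: [-4.9, -4.1, 17.8]
grip_width: 0.0273
```

Emit:
apply_moves(plan=[[[0, 0, 0, 0, 0, 0, -1], [0, 0, 0, 0, 0, 0, -1], [0, 0, 0, 0, 0, 0, -1], [0, 0, 0, 0, 0, 0, -1], [0, 0, 0, 0, 0, 0, -1], [0, 0, 0, 0, 0, -0.06, -1], [0, 0, 0, 0, 0, -0.16, -1], [0, 0, 0, 0, 0, -0.26, -1], [0, 0, 0, 0, 0, -0.36, -1], [0, 0, 0, 0, 0, -0.46, -1], [0, 0, 0, 0, 0, -0.5, -1], [0, 0, 0, 0, 0, -0.5, -1]]])

```text
clock: 7.63
tcp_pos: [0.618, 0.2537, 0.2085]
orientation: [1.849, 2.533, 0.015]
contact_force: [-0.2, -0.0, -0.5]
grip_width: 0.0851
```

```bash
python3 - <<'E'
from h import *
print(tcp()[0],r.get_obs()["grip_width"],r.get_obs()["joints"])
row([.46,.30,.26],R.from_euler('z',-.2)*DOWN)
row([.46,.30,.26],R.from_euler('z',.31)*DOWN)
E
```

```text
[0.618  0.2537 0.2085] 0.0851183392505511 [-0.0532  0.5547 -0.6225  1.5716  0.3513  1.1177 -0.4472]
row [0.0033, -0.0011, 0.1622, 0.2308, -0.3396, -0.1323] deg 29.2 mm 172.5
row [0.0035, -0.0002, -0.0002, 0.2308, -0.3396, -0.1323] deg 0.6 mm 172.5
```

Emit:
apply_moves(plan=[[[0.003, 0, 0, 0.17, -0.34, -0.132, -1], [0.003, 0, 0, 0.17, -0.34, -0.132, -1], [0.003, 0, 0, 0.17, -0.34, -0.132, -1], [0.003, 0, 0, 0.17, -0.34, -0.132, -1], [0.003, 0, 0, 0.17, -0.34, -0.132, -1], [0.003, 0, 0, 0.17, -0.34, -0.132, -1], [0.003, 0, 0, 0.17, -0.34, -0.132, -1]]])

```text
clock: 8.22
tcp_pos: [0.4657, 0.2744, 0.2547]
orientation: [-1.851, -2.534, 0.011]
contact_force: [0.9, -0.7, -0.3]
grip_width: 0.0853
```

```bash
python3 - <<'E'
from h import *
print(tcp()[0],r.get_obs()["joints"])
f=r.grab_frame("wrist");cv2.imwrite("pics/w3.png",f["pixels"])
E
```

```text
[0.4657 0.2744 0.2547] [-0.0598  0.3179 -0.7162  1.8077  0.2289  1.1089 -0.5466]
```

View pics/w3.png

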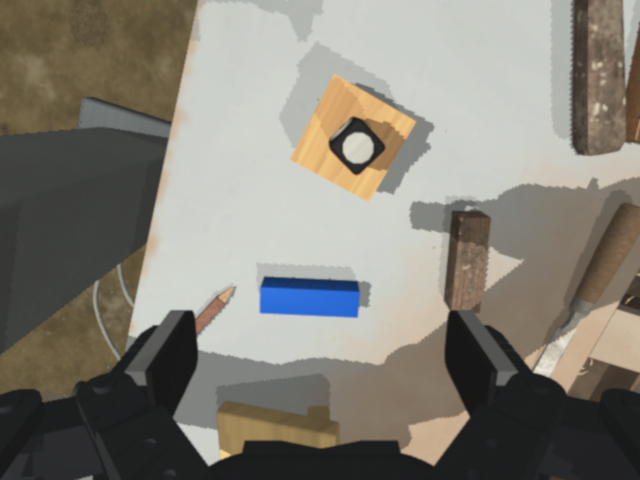

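The offcut lies on the bench with its top at (469,262), let go. The gauge's cap is at (358,148) and its black body is turned against the holder, whose top corners are (337,74), (415,121), (370,200) and (291,160).

```bash
python3 - <<'E'
from h import *
f=r.grab_frame("wrist");im=f["pixels"]
x0,y0=318,104;c=im[y0:190,x0:398]
hsv=cv2.cvtColor(c,cv2.COLOR_BGR2HSV)
dark=((hsv[...,2]<60)).astype(np.uint8)
cap=((hsv[...,1]<50)&(hsv[...,2]>90)).astype(np.uint8)
for m,z,nm in((dark,.118,"body"),(cap,.123,"cap")):
    n,l,s,ce=cv2.connectedComponentsWithStats(m);k=1+s[1:,4].argmax()
    ct=cv2.findContours((l==k).astype(np.uint8),cv2.RETR_EXTERNAL,2)[0][0]
    rect=cv2.minAreaRect(ct);b=cv2.boxPoints(rect)+[x0,y0];P=np.array([onz(f,u,v,z) for u,v in b])
    (cx,cy),rr=cv2.minEnclosingCircle(ct)
    print(nm,s[k],rect,"\n",P,P.mean(0),np.linalg.norm(np.diff(P,axis=0),axis=1),[np.degrees(np.arctan2(*(P[i+1]-P[i])[[1,0]])) for i in range(3)],"circ",onz(f,cx+x0,cy+y0,z))
H=np.array([onz(f,u,v,.06) for u,v in[(337,74),(415,121),(370,200),(291,160)]]);print("holder",H,H.mean(0),np.linalg.norm(np.diff(H,axis=0),axis=1))
O=np.array([onz(f,u,v,.028) for u,v in[(455,211),(490,213),(480,305),(447,302)]]);print("off",O.mean(0))
big=cv2.resize(im[60:210,270:430],(640,600),interpolation=cv2.INTER_CUBIC);cv2.imwrite("pics/w3c.png",big)
E
```

```text
body [ 12  13  54  56 826] ((37.75, 40.25), (43.84062194824219, 41.719295501708984), 45.0) 
 [[0.453  0.3235 0.118 ]
 [0.4652 0.3467 0.118 ]
 [0.4906 0.3345 0.118 ]
 [0.4787 0.3106 0.118 ]] [0.4719 0.3288 0.118 ] [0.0262 0.0282 0.0267] [np.float64(62.21369456829245), np.float64(-25.552125927331783), np.float64(-116.52946204253901)] circ [0.4717 0.3289 0.118 ]
cap [ 23  27  33  33 830] ((39.0, 43.0), (31.304948806762695, 32.199378967285156), 26.56505012512207) 
 [[0.4613 0.3194 0.123 ]
 [0.4643 0.3391 0.123 ]
 [0.484  0.3364 0.123 ]
 [0.4813 0.3164 0.123 ]] [0.4727 0.3278 0.123 ] [0.0199 0.0199 0.0201] [np.float64(81.30910097984771), np.float64(-7.935325877848022), np.float64(-97.56001431741284)] circ [0.4727 0.328  0.123 ]
holder [[0.4473 0.3701 0.06  ]
 [0.515  0.3561 0.06  ]
 [0.5029 0.2873 0.06  ]
 [0.4326 0.2986 0.06  ]] [0.4744 0.328  0.06  ] [0.0692 0.0699 0.0712]
off [0.6133 0.2568 0.028 ]
```

View pics/w3c.png

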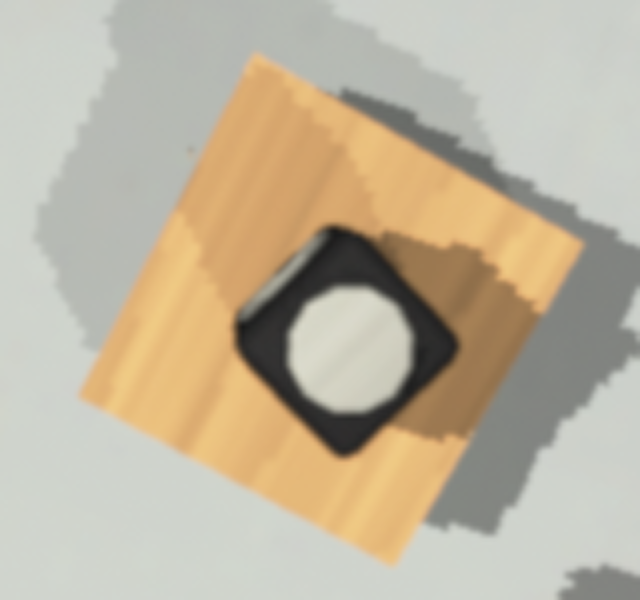

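The cap centre gives the gauge axis at about (0.4725, 0.328). The body's sides lie at 63° and −27°, and the dial faces the upper left. I'll grip across the gauge's y sides, with the jaws at 63°.

```bash
python3 - <<'E'
from h import *
row([.4725,.328,.20],R.from_euler('z',1.1)*DOWN)
E
```

```text
row [-0.0027, -0.0009, -0.2522, 0.1236, 0.0568, 0.1351] deg 45.4 mm 76.7
```

Emit:
apply_moves(plan=[[[-0.003, -0.001, -0.252, 0.124, 0.057, 0.135, -1], [-0.003, -0.001, -0.252, 0.124, 0.057, 0.135, -1], [-0.003, -0.001, -0.252, 0.124, 0.057, 0.135, -1], [-0.003, -0.001, -0.252, 0.124, 0.057, 0.135, -1], [-0.003, -0.001, -0.252, 0.124, 0.057, 0.135, -1], [-0.003, -0.001, -0.252, 0.124, 0.057, 0.135, -1], [-0.003, -0.001, -0.252, 0.124, 0.057, 0.135, -1], [-0.003, -0.001, -0.252, 0.124, 0.057, 0.135, -1], [-0.003, -0.001, -0.252, 0.124, 0.057, 0.135, -1], [-0.003, -0.001, -0.252, 0.124, 0.057, 0.135, -1]]])

```text
clock: 9.15
tcp_pos: [0.472, 0.3289, 0.2005]
orientation: [0.734, 3.054, 0.002]
contact_force: [-0.1, -0.1, -0.8]
grip_width: 0.0855
```

```bash
python3 - <<'E'
from h import *
print(tcp()[0],r.get_obs()["joints"])
f=r.grab_frame("wrist");im=f["pixels"];cv2.imwrite("pics/w4.png",im)
print("expected cap px",proj(f,[.4725,.328,.123]),"TCP axis at cap height px",proj(f,tcp()[0]*[1,1,0]+[0,0,.123]))
row([.4725,.328,.072],R.from_euler('z',1.1)*DOWN)
E
```

```text
[0.472  0.3289 0.2005] [-0.062   0.4795 -0.8609  1.7885  0.4125  1.0629  0.0262]
expected cap px [319.7777 248.0632] TCP axis at cap height px [320.8912 246.384 ]
row [0.0005, 0.0003, -0.0002, -0.0021, -0.002, 0.3217] deg 0.1 mm 128.7
```

View pics/w4.png

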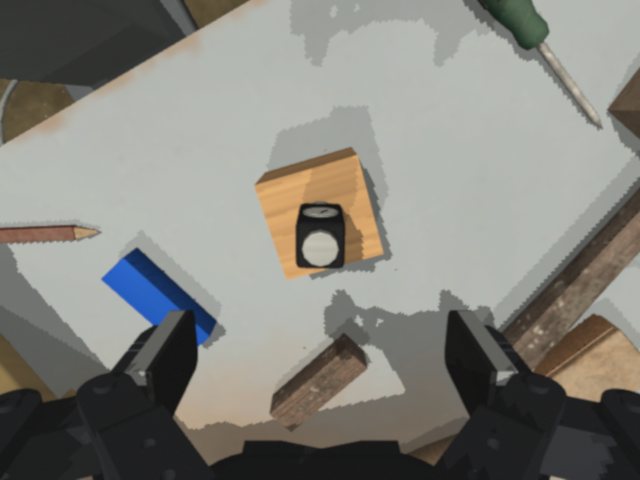

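The cap sits at (320,249), within about 1 px of the prediction, and the body is square to the jaws. I descend and grip.

Emit:
apply_moves(plan=[[[0, 0, 0, -0.002, -0.002, 0.08, -1], [0, 0, 0, -0.002, -0.002, 0.16, -1], [0, 0, 0, -0.002, -0.002, 0.24, -1], [0, 0, 0, -0.002, -0.002, 0.29, -1], [0, 0, 0, -0.002, -0.002, 0.32, -1], [0, 0, 0, -0.002, -0.002, 0.32, -1], [0, 0, 0, -0.002, -0.002, 0.32, 1], [0, 0, 0, -0.002, -0.002, 0.32, 1], [0, 0, 0, -0.002, -0.002, 0.32, 1], [0, 0, 0, -0.002, -0.002, 0.32, 1], [0, 0, 0, -0.002, -0.002, 0.32, 1], [0, 0, 0, -0.002, -0.002, 0.32, 1]]], force=60)

```text
clock: 10.2
tcp_pos: [0.4728, 0.3286, 0.0743]
orientation: [0.731, 3.052, 0.004]
contact_force: [-0.7, -1.3, 5.6]
grip_width: 0.0273
```

Emit:
apply_moves(plan=[[[0, 0, 0, 0, 0, 0, 1], [0, 0, 0, 0, 0, 0, 1], [0, 0, 0, 0, 0, 0, 1], [0, 0, 0, 0, 0, 0, 1]]])

```text
clock: 10.53
tcp_pos: [0.4728, 0.3286, 0.0743]
orientation: [0.73, 3.052, 0.004]
contact_force: [0.3, -0.9, 6.1]
grip_width: 0.0277
```

Emit:
apply_moves(plan=[[[0, 0, 0, 0, 0, -0.02, 1], [0, 0, 0, 0, 0, -0.06, 1], [0, 0, 0, 0, 0, -0.11, 1], [0, 0, 0, 0, 0, -0.17, 1], [0, 0, 0, 0, 0, -0.24, 1], [0, 0, 0, 0, 0, -0.31, 1], [0, 0, 0, 0, 0, -0.36, 1], [0, 0, 0, 0, 0, -0.36, 1], [0, 0, 0, 0, 0, -0.36, 1], [0, 0, 0, 0, 0, -0.36, 1]]])

```text
clock: 11.37
tcp_pos: [0.4714, 0.3272, 0.2159]
orientation: [0.731, 3.054, -0.0]
contact_force: [-0.7, -0.2, -3.0]
grip_width: 0.0273
```

```bash
python3 - <<'E'
from h import *
print(tcp()[0],r.get_obs()["joints"],r.get_obs()["grip_width"],r.get_obs()["contact_force"])
M=sillR(.31);m=np.array([.5093,-.0233,.0436])
row(m+M.apply([0,0,.062+.06]),M*DOWN)
row([.49,.15,.20],R.from_euler('z',.7)*DOWN)
E
```

```text
[0.4714 0.3272 0.2159] [-0.0499  0.4619 -0.8724  1.7752  0.3962  1.0903  0.0428] 0.027303108765817492 [-0.6632 -0.1664 -3.0096]
row [-0.0783, -0.0324, 0.2504, -0.4253, -0.7936, 0.1366] deg 47.6 mm 364.3
row [0.0, 0.0003, 0.1277, -0.242, -0.374, 0.0401] deg 23.0 mm 178.9
```

Emit:
apply_moves(plan=[[[0, 0, 0.127, -0.242, -0.374, 0.04, 1], [0, 0, 0.127, -0.242, -0.374, 0.04, 1], [0, 0, 0.127, -0.242, -0.374, 0.04, 1], [0, 0, 0.127, -0.242, -0.374, 0.04, 1], [-0.078, -0.032, 0.25, -0.425, -0.794, 0.137, 1], [-0.078, -0.032, 0.25, -0.425, -0.794, 0.137, 1], [-0.078, -0.032, 0.25, -0.425, -0.794, 0.137, 1], [-0.078, -0.032, 0.25, -0.425, -0.794, 0.137, 1], [-0.078, -0.032, 0.25, -0.425, -0.794, 0.137, 1], [-0.078, -0.032, 0.25, -0.425, -0.794, 0.137, 1], [-0.078, -0.032, 0.25, -0.425, -0.794, 0.137, 1], [-0.078, -0.032, 0.25, -0.425, -0.794, 0.137, 1]]])

```text
clock: 12.37
tcp_pos: [0.4793, -0.0314, 0.1611]
orientation: [1.752, 2.405, 0.316]
contact_force: [0.9, 0.2, -1.7]
grip_width: 0.0275
```

```bash
python3 - <<'E'
from h import *
print(tcp()[0],r.get_obs()["joints"],r.get_obs()["grip_width"],r.get_obs()["contact_force"])
M=sillR(.31);m=np.array([.5093,-.0233,.0436])
row(m+M.apply([0,0,.122]),M*DOWN)
f=r.grab_frame("wrist");im=f["pixels"];cv2.imwrite("pics/w5.png",im)
p,q=tcp();print("mark px",proj(f,m),"tip px",proj(f,p+q.apply([0,0,.0613])))
E
```

```text
[ 0.4793 -0.0314  0.1611] [ 0.6255  0.2059 -0.6929  2.2114  0.1189  0.5239  0.1753] 0.02751776650767417 [ 0.9256  0.1898 -1.6772]
row [-0.0004, -0.0011, 0.0003, -0.0035, -0.0006, -0.0011] deg 0.2 mm 1.5
mark px [319.1769 228.422 ] tip px [320.6826 256.0482]
```

View pics/w5.png

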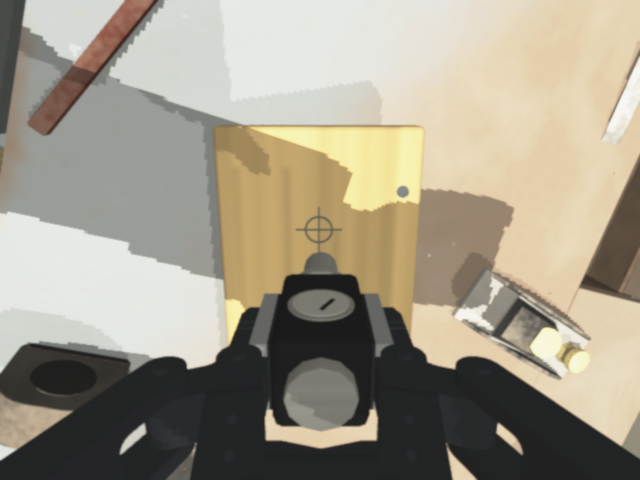

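The scribed circle is at (319,230), within 2 px of the prediction (319,228), and the gauge nose is just below it at (321,255). I approach to just above the surface.

Emit:
apply_moves(plan=[[[0, -0.001, 0, -0.005, -0.001, 0.04, 1], [0, -0.001, 0, -0.005, -0.001, 0.08, 1], [0, -0.001, 0, -0.005, -0.001, 0.11, 1], [0, -0.001, 0, -0.005, -0.001, 0.13, 1], [0, -0.001, 0, -0.005, -0.001, 0.138, 1], [0, -0.001, 0, -0.005, -0.001, 0.138, 1], [0, -0.001, 0, -0.005, -0.001, 0.138, 1], [0, -0.001, 0, -0.005, -0.001, 0.138, 1], [0, -0.001, 0, -0.005, -0.001, 0.138, 1]]])

```text
clock: 13.17
tcp_pos: [0.4941, -0.0296, 0.1092]
orientation: [1.749, 2.4, 0.314]
contact_force: [-0.2, 0.7, -2.5]
grip_width: 0.0268
```

```bash
cat >> h.py <<'E'
def rep(m=np.array([.5091,-.0241,.0436])):
    M=sillR(.31);p,q=tcp();o=r.get_obs();
    print("tip in mark mm",1e3*M.inv().apply(p+q.apply([0,0,.0613])-m),"tilt",np.arccos(-q.apply([0,0,1])@M.apply([0,0,1])),"F in mark",M.inv().apply(o["contact_force"]),o["grip_width"],o["clock"])
E
python3 - <<'E'
from h import *
rep();r.grab_frame("wrist");rep()
E
```

```text
tip in mark mm [ 1.4694 -0.7782  6.2015] tilt 0.0022310948254335517 F in mark [-0.6257  0.6866 -2.4331] 0.026765926675292793 13.1667
tip in mark mm [ 1.3049 -0.8335  6.1464] tilt 0.0021219468478680913 F in mark [ 0.1843 -0.4103 -3.3863] 0.027313258458265734 13.2167
```

Emit:
apply_moves(plan=[[[0, 0, 0, 0.002, -0.003, 0.008, 1], [0, 0, 0, 0.002, -0.003, 0.013, 1], [0, 0, 0, 0.002, -0.003, 0.018, 1], [0, 0, 0, 0.002, -0.003, 0.022, 1], [0, 0, 0, 0.002, -0.003, 0.022, 1], [0, 0, 0, 0.002, -0.003, 0.022, 1]]])

```text
clock: 13.72
tcp_pos: [0.4944, -0.0285, 0.0996]
orientation: [1.75, 2.401, 0.313]
contact_force: [-2.0, -0.1, 0.9]
grip_width: 0.0274
```

```bash
python3 - <<'E'
from h import *
rep();f=r.grab_frame("wrist");rep();r.grab_frame("wrist");rep()
E
```

```text
tip in mark mm [-0.4603  0.1835 -3.2303] tilt 0.001108098911136193 F in mark [-1.6096  0.4921  1.3465] 0.027441355284445877 13.7167
tip in mark mm [-0.4697  0.1537 -3.1747] tilt 0.0011713466153074506 F in mark [-0.5184  0.0285 -0.4777] 0.027226569663012228 13.7667
tip in mark mm [-0.4448  0.1589 -3.1429] tilt 0.0011837754869064652 F in mark [-1.847   0.0305  0.8276] 0.027741132830475974 13.8167
```

In contact: about 3.2 mm by position, and about 3.3 N by the force change. I push 2.4 mm more.

Emit:
apply_moves(plan=[[[0, 0, 0, 0, 0, 0.003, 1], [0, 0, 0, 0, 0, 0.006, 1], [0, 0, 0, 0, 0, 0.006, 1], [0, 0, 0, 0, 0, 0.006, 1], [0, 0, 0, 0, 0, 0.006, 1], [0, 0, 0, 0, 0, 0.006, 1]]])

```text
clock: 14.32
tcp_pos: [0.495, -0.0284, 0.0974]
orientation: [1.75, 2.401, 0.313]
contact_force: [-2.6, -1.3, 0.5]
grip_width: 0.0278
```

```bash
python3 - <<'E'
from h import *
F=[];M=sillR(.31)
for i in range(8): F.append(M.inv().apply(r.get_obs()["contact_force"]));f=r.grab_frame("wrist")
rep();print(np.mean(F,0),np.std(F,0))
s=r.grab_frame("side")["pixels"];c=r.grab_frame("scene")["pixels"]
a=cv2.resize(f["pixels"][150:430,200:440],(400,467),interpolation=cv2.INTER_CUBIC)
b=cv2.resize(s[140:280,240:360],(400,467),interpolation=cv2.INTER_CUBIC)
cv2.imwrite("pics/w6.png",np.hstack([a,b]))
E
```

```text
tip in mark mm [-0.3698  0.194  -5.5464] tilt 0.001160137027716951 F in mark [-2.4885 -1.2653  1.7955] 0.027375160521903707 14.7167
[-1.6911 -0.725   1.1405] [0.6253 0.4105 0.3572]
```

View pics/w6.png

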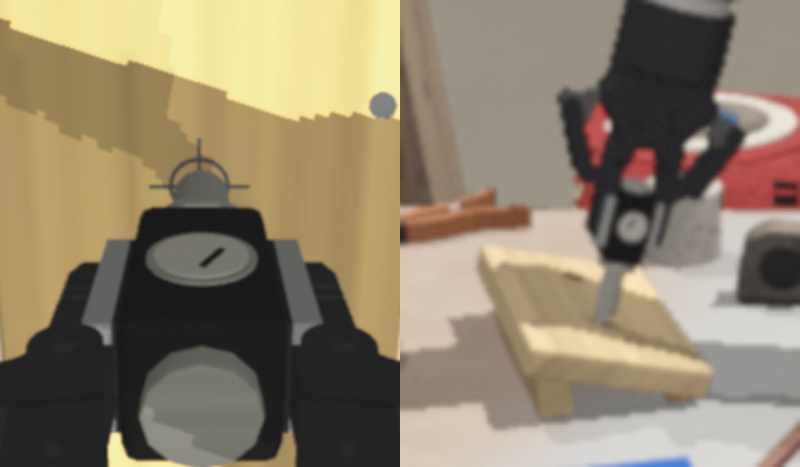

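The gauge stands square on the sill. The circle's centre shows at about px (320,262), with the nose over it. One numeric check, then I hand in.

```bash
python3 - <<'E'
from h import *
f=r.grab_frame("wrist");M=sillR(.31);m=np.array([.5091,-.0241,.0436])
c=onplane(f,320,261.6,m,M.apply([0,0,1]));p,q=tcp()
d=M.inv().apply(p+q.apply([0,0,.0557])-c)*1e3
print("circle minus estimate mm",M.inv().apply(c-m)*1e3,"tip minus circle",d)
rep()
if np.hypot(*d[:2])<4: print("handing in",r.hand_in())
E
```

```text
circle minus estimate mm [ 0.0757 -0.1609 -0.    ] tip minus circle [-0.4927  0.3686  0.014 ]
tip in mark mm [-0.4161  0.2015 -5.586 ] tilt 0.0011063231377569757 F in mark [-1.8294  0.5207  1.1712] 0.026975072685229685 14.8667
the job is handed in; nothing more can be done
handing in None
```

I moved the offcut to the bench and set the gauge's tip on the mark, about half pressed in. I handed the job in at about 15 s, with the gauge still gripped. The hand-in gives no verdict, so the result rests on my own checks.

- **Offcut:** it lies on the bench near (0.613, 0.257), let go, and about 0.3 m from the mark.
- **Tip position:** in the last wrist image the tip is about 0.6 mm from the circle's centre (limit 8.5 mm).
- **Squareness:** the tool is within 0.002 rad of square to the face, taking the sill as 0.26 rad (limit 0.12). The gauge also looked straight in the jaws.
- **Press:** the arm's position puts the tip 5.6 mm in, while the force change of about 4 N suggests 6 mm. Both are within 3–9 mm and 1–8 N. Force readings vary by about 0.5 N.
- **Tin, tape measure and pencil:** the arm never worked near them. I made no final check that they stayed put.

One early disagreement: my first estimate of the mark from the scene camera was about 10 mm off the wrist camera's. I used the wrist camera's value, and uncovering the scribed circle confirmed it to about 1 mm.

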